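# Square the circuit board into the kitting corner

## Robot

A 7-joint arm with a two-finger parallel gripper is mounted at the origin on the work surface. World frame = base frame: x ahead of the robot, y to its left, z up, the work surface at z = 0. Lengths are in m, angles in rad, forces in N, time in s.
With the tool pointing down it reaches from about 0.425 to 0.925 m from the base axis. Payload 6.8 kg.
Tool frame: the origin (TCP) lies at the very end of the fingers, on their centre line; the grasp point (between the pads) lies 19 mm behind it (arm.grasp_offset is the distance from the TCP to the grasp point, in m); z points along the fingers, y is the direction in which the jaws open and shut (so a half turn about z gives the same grasp; the last joint's range is limited). The gripper opens to 88 mm and grips with 3 to 60 N. Pads are 20 mm wide; open, the fingers measure 115 mm over their backs; the gripper's body (75 mm by 178 mm) begins 61 mm behind the grasp point.
Start: joints at [-1.41, 0.477, 0.022, 1.555, -0.011, 1.109, -0.083], TCP at [0.179, 0.651, 0.223] pointing down, gripper open.
Joint ranges: [-2.96, 2.96], [-0.34, 2.1], [-1.41, 1.46], [0.24, 2.44], [-1.37, 4.51], [0.17, 1.92], [-2.96, 2.96]. Speed limits (rad/s): [2.39, 2.39, 3.14, 3.14, 3.14, 3.14, 3.14].

## Interface

Orientations are given as a 3x3 rotation matrix whose columns are the frame's x, y, z axes.
In Python, from workcell import arm gives the robot as it stands.
- The arm moves only by the tool carry_out, never from a script. Its argument "series" is a list of rows, each a list of 3 entries, a list of its own where there are three numbers: the shift along the world's x, y, z scaled (see below), then the turn, a rotation vector about the world's x, y, z scaled (see below), then the gripper's target within -1 to 1 (fully open at 1, half-way at 0, shut at -1). In form: [[[x, y, z], [wx, wy, wz], fingers], ...]. A call has 1 to 12 rows; each row is the pose to reach, as a shift and turn from the pose measured when the call began; what a row does not reach only later rows make up. The controller multiplies each number of a shift by 75 cm and each number of a turn by 45 degrees. A row lasts 1/10 s, in which the tool goes at most 50 mm and 8.59 degrees, less where a joint would pass 70% of its speed; a pose out of reach is approached as far as the arm can. A call with a number of a shift or a turn outside -1 to 1 is refused whole. A call with a gripper value outside its range is refused whole. The fingers move at their own pace and stop on an object; "grip_force" is the grip in N (left out, the last holds). Time passes only in rows, so rows that repeat a pose let the fingers close. It gives the time, the measured TCP pose, the force and the opening at its end, in the units of the state.
- arm.get_state(): the state, without advancing time (a new reading comes with each control period).
- arm.capture(name): name is "scene" or "side" or "wrist"; returns a dict with "image" (384x512x3 uint8, red, green, blue), "intrinsics" (3x3 intrinsics, pixels), "dist_coeffs" ([k1, k2, p1, p2, k3] as OpenCV has them; the pictures are not rectified), "R" (3x3) and "t" (3): a world point X has camera coordinates R X + t; the wrist camera has in their place "tool_from_camera" (4x4, takes a point from camera to tool coordinates, whose origin is the TCP and whose axes are the flange's). Camera axes: x right, y down, z forward; pixel columns grow to the right and rows downward; lengths in m; the calibration is good to about 2 mm. A picture is of the moment at which its call begins: read the wrist's pose just before it. There is no depth.
- arm.finish_job(): hands the job in, once; it reports no verdict.
The state is a dict: "t": time; "q": joint angles; "joint_velocities": joint speeds; "joint_torque": joint torques, N m; "ee_pos": TCP position; "orientation": TCP orientation; "wrist_force": force on the tool from outside, world axes, zero at the start; "torque": the same for the moment, N m; "width": finger opening in m.
Only numpy, scipy, OpenCV 4.12 (cv2) and the standard library are available. Lean on these libraries where they do the work, as an engineer would, in place of code of your own. Each camera call takes 0.05 s, during which the arm holds its last target.

## Task

Push the violet circuit board in its grey carrier along the shelf until its long side lies flush against the aluminium fence and its short end touches the round steel stop pin that stands in front of one end of the fence. Keep the board flat on the shelf the whole time, never lifting or tipping it, and leave the carousel and all the other parts where they are.

Things in the scene. Friction and masses are not known exactly. Their poses are not given: they have to be found in the camera images.
- board: Violet circuit board fixed in a flat grey plastic carrier, loose, 110 to 230 g. Carrier 90 mm (its x) by 120 mm (its y), upright sides 10 mm high; the board, inset 4 mm, is 13 mm high; parts on top reach 22 mm. Origin: centre of the underside. Its +x long side goes against the fence; it starts up to 0.35 rad out of line with the fence and has to move about 95 to 115 mm towards it.
- fence: Straight aluminium bar fixed to the shelf beyond the board, 20 mm (its x) by 380 mm (its y), 25 mm high. Origin: centre of the underside. Its face towards the robot, where the board must lie, is at x = -10 mm in its frame. The seated board has its centre at x = -55 mm in this frame and its axes parallel to the fence's.
- stop_pin: Upright round steel pin, 16 mm diameter, 34 mm high, fixed to the shelf 45 mm in front of the fence's face, 160 mm to one side or the other of the fence's middle (left or right varies). Origin: centre of its foot. The seated board's short end touches it, the board lying between the pin and the middle of the fence (board centre 68 mm from the pin's centre).
- capacitor: Yellow plastic box capacitor, 18 by 28 mm, 26 mm high, loose, not to be disturbed; stands in front of the other end of the fence, 160 mm from its middle, where the pin is not. Origin: centre of the underside.
- keypad_button: Black rubber keypad button, 26 mm diameter, 14 mm high, loose, to be left alone. Origin: centre of the underside.
- cell_holder: Nickel-plated coin cell holder, 26 by 26 mm, 10 mm high, loose, to be left alone. Origin: centre of the underside.
- heat_sink: Small finned aluminium heat sink, 30 by 40 mm, 20 mm high, loose, to be left alone. Origin: centre of the underside.
- screwdriver: Screwdriver, 160 mm long, lying on the shelf, to be left alone. Origin: on its length near the middle.
- screw_jar: Small jar, 50 mm diameter, 60 mm high, loose, to be left alone. Origin: centre of the underside.
- carousel_rim (a point): Point on the rim of the grey plastic carousel disc (124 mm diameter, 25 mm high, its dividers 34 mm) that carries a fluted aluminium knob 65 mm across and 60 mm high in its middle; 60 mm from the axis. It turns easily and is to be left alone.
Things that resemble listed ones, but are neither listed nor needed, are in the scene too. What is meant by the board is not green or red, and is the larger of those in its own colour.

How it is judged:
At the end, for the whole second after the job is handed in: The board lies flat and still with its long side against the fence's face (gap at most 3.5 mm, out of line by at most 0.04 rad) and its short end against the stop pin (gap at most about 3.5 mm), on the fence-middle side of the pin (x of board in the frame of fence between -0.0585 and -0.05 m and angle between the y axis of board and the y axis of fence, either way round below 0.04 rad and horizontal distance between board and stop_pin below 0.0715 m and y of board in the frame of fence between -0.11 and 0.11 m and height (world z) of board below 0.004 m and angle between board's own z axis and vertical below 0.05 rad and linear speed of board below 0.01 m/s); the robot touches nothing.
It fails at once if the board is lifted more than 8 mm or tipped up: it must stay flat on the shelf (height (world z) of board above 0.008 m or angle between board's own z axis and vertical above 0.15 rad).
It fails at once if a loose bystander (capacitor, keypad button, coin cell holder, heat sink, screwdriver or jar) is shifted by more than 15 mm (distance of any of capacitor, keypad_button, cell_holder, heat_sink, screwdriver, screw_jar from where it was at the start of the episode above 0.015 m).
It fails at once if the carousel is turned (its rim moves more than 12 mm) (distance of carousel_rim from where it was at the start of the episode above 0.012 m).
It also fails if it takes over 45 s, if anything falls off the work surface, if the arm or the gripper's body presses on something with over 40 N, if the wrist force passes 120 N, or if a joint passes its speed limit or range.

## Working session

There is one attempt and no reset: what is moved stays moved. The work goes in short steps, Python scripts to look and compute and a tool call to move; the robot and the scene stay as the last step left them, time stands still between calls to the robot, and variables do not carry over. Pictures are saved under pics/ and viewed, and the job is handed in when it is done.

Besides the shell and the picture viewer there is one more tool, called in YAML: its name, and indented under it one key for each argument. carry_out: Moves the arm, as the interface text tells. Shifts and turns lie within -1 to 1; 1 stands for 75 cm of shift or 45 degrees of turn. Its arguments: {"type":"object","properties":{"series":{"type":"array"},"grip_force":{"type":"number"}},"required":["series"]}

```bash
mkdir -p pics; ls
cat > h.py <<'E'
import numpy as np,cv2
from workcell import arm
def cap(n,f):
    c=arm.capture(n); cv2.imwrite(f'pics/{f}.png',cv2.cvtColor(c['image'],cv2.COLOR_RGB2BGR)); np.savez(f'pics/{f}.npz',**c); return c
def load(f): return dict(np.load(f'pics/{f}.npz'))
def ray(c,uv):
    p=cv2.undistortPoints(np.array(uv,float).reshape(-1,1,2),c['intrinsics'],c['dist_coeffs']).reshape(-1,2)
    d=np.c_[p,np.ones(len(p))]@c['R']; o=-c['R'].T@c['t']; return o,d
def onz(c,uv,z):
    o,d=ray(c,uv); return o+d*((z-o[2])/d[:,2])[:,None]
def proj(c,X):
    return cv2.projectPoints(np.array(X,float).reshape(-1,3),cv2.Rodrigues(c['R'])[0],c['t'],c['intrinsics'],c['dist_coeffs'])[0].reshape(-1,2)
E
python3 - <<'E'
from h import *
for n in('scene','side','wrist'): cap(n,n+'0')
s=arm.get_state()
for k in s: print(k,np.round(s[k],3).tolist())
for n in('scene0','side0'):
    c=load(n); print(n,c['image'].shape,(-c['R'].T@c['t']).round(3),c['R'].round(2).tolist())
E
```

```text
pics
t 0.15
q [-1.41, 0.478, 0.022, 1.556, -0.012, 1.109, -0.083]
joint_velocities [0.001, -0.001, -0.0, -0.002, 0.0, -0.001, 0.001]
joint_torque [0.002, -58.329, 1.536, -27.288, -0.054, 0.014, 0.0]
ee_pos [0.179, 0.65, 0.222]
orientation [[-0.964, 0.265, -0.0], [0.265, 0.964, -0.001], [-0.0, -0.001, -1.0]]
wrist_force [0.317, -0.268, 1.064]
torque [-0.018, 0.016, 0.044]
width 0.088
scene0 (384, 512, 3) [ 1.394 -0.115  0.759] [[0.18, 0.98, -0.02], [0.61, -0.13, -0.78], [-0.77, 0.13, -0.62]]
side0 (384, 512, 3) [-0.112 -0.77   0.645] [[0.78, -0.62, -0.02], [-0.33, -0.38, -0.87], [0.53, 0.69, -0.5]]
```

View pics/scene0.png

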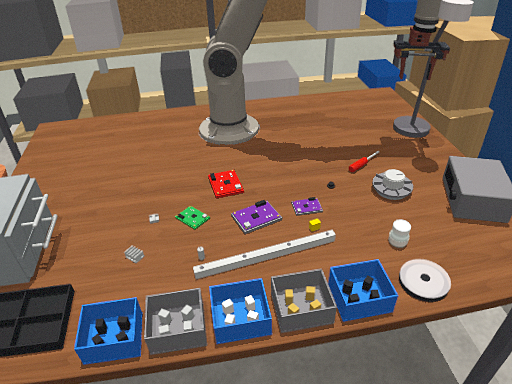

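View pics/side0.png

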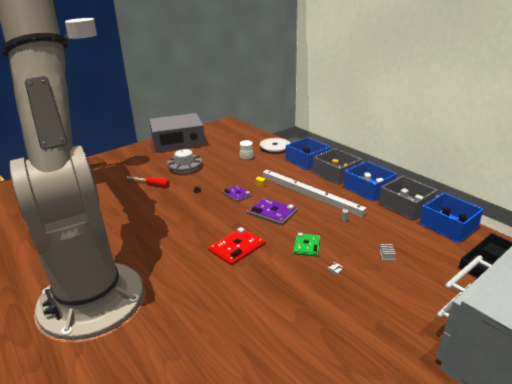

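View pics/wrist0.png

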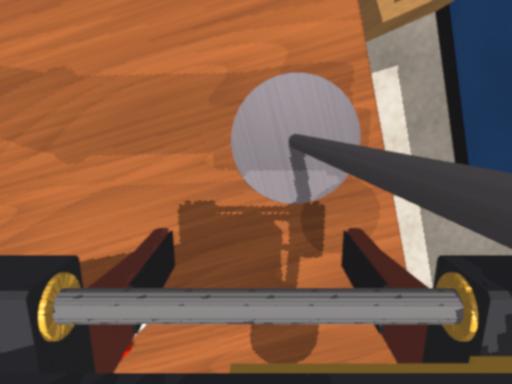

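Run:
```python
from h import *
c=load('scene0'); im=cv2.cvtColor(c['image'],cv2.COLOR_RGB2BGR)
cv2.imwrite('pics/crop0.png',cv2.resize(im[160:285,180:350],None,fx=4.7,fy=4.7,interpolation=cv2.INTER_CUBIC))
c2=load('side0'); im=cv2.cvtColor(c2['image'],cv2.COLOR_RGB2BGR)
cv2.imwrite('pics/crop1.png',cv2.resize(im[165:240,210:380],None,fx=4.7,fy=4.7,interpolation=cv2.INTER_CUBIC))
for n,uv in dict(board=(256,216),small=(307,206),red=(226,182),green=(193,217),pin=(201,258),cap=(315,229),f1=(196,271),f2=(334,237),holder=(154,218),sink=(134,254),button=(331,184),jar=(399,243),car=(392,190),driver=(355,167),lamp=(411,127)).items(): print(n,onz(c,[uv],0.0)[0].round(3))
```

```text
board [0.537 0.012 0.   ]
small [0.524 0.168 0.   ]
red [ 0.353 -0.054  0.   ]
green [ 0.504 -0.168  0.   ]
pin [ 0.67  -0.156  0.   ]
cap [0.625 0.163 0.   ]
f1 [ 0.712 -0.172  0.   ]
f2 [0.667 0.204 0.   ]
holder [ 0.485 -0.282  0.   ]
sink [ 0.621 -0.331  0.   ]
button [0.435 0.273 0.   ]
jar [0.725 0.368 0.   ]
car [0.505 0.45  0.   ]
driver [0.36  0.383 0.   ]
lamp [0.142 0.703 0.   ]
```

View pics/crop0.png

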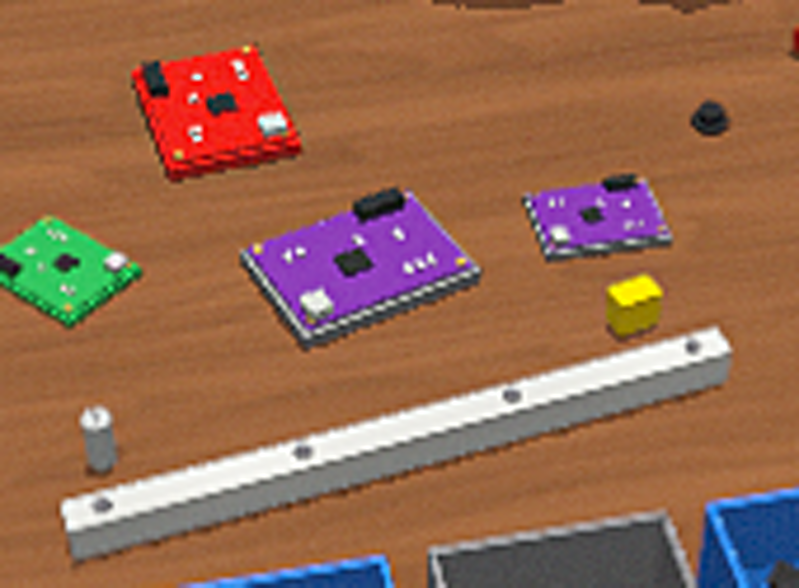

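View pics/crop1.png

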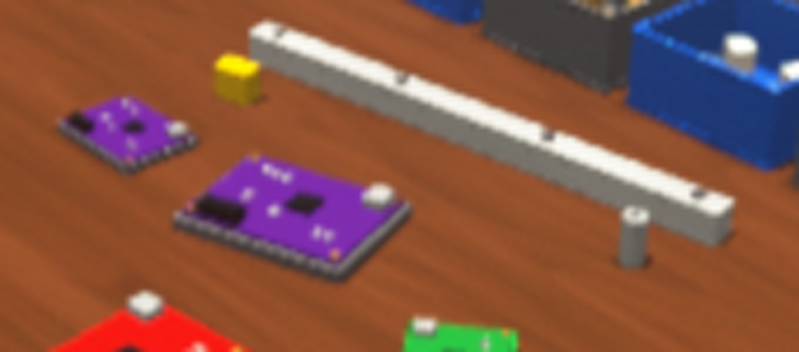

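The board could be the violet one at (256,216) or the violet one at (307,206). The first is larger, so it is the one meant, and the crop confirms this. The pin is at (201,258), at the −y end of the fence, and the capacitor is at (315,229). Next I'll measure the poses.

```bash
cat >> h.py <<'E'
def violet(c,near=None,z=.013):
    hsv=cv2.cvtColor(c['image'],cv2.COLOR_RGB2HSV)
    m=cv2.inRange(hsv,(125,90,60),(155,255,255)); m=cv2.morphologyEx(m,cv2.MORPH_CLOSE,np.ones((7,7)))
    cs=cv2.findContours(m,cv2.RETR_EXTERNAL,cv2.CHAIN_APPROX_NONE)[0]; k=max(cs,key=cv2.contourArea)
    return cv2.convexHull(k).reshape(-1,2)
def rect(P):
    (cx,cy),(w,h),a=cv2.minAreaRect((P[:,:2]*1000).astype(np.float32))
    a=np.radians(a)
    if w>h: a-=np.pi/2; w,h=h,w
    a=(a+np.pi/2)%np.pi-np.pi/2
    return np.array([cx,cy,w,h])/1000,a   # a = yaw; y axis=(-sin,cos)
E
python3 - <<'E'
from h import *
for n in('scene0','side0'):
    c=load(n); P=onz(c,violet(c),.013); r,a=rect(P); print(n,r.round(4),round(a,3))
c=load('scene0')
T=onz(c,[(193.2,267.0),(332.1,229.6),(335.7,234.5),(194.9,272.3)],.025);print(T.round(3))
pt=onz(c,[(200.6,248.0)],.034);print('pin',pt.round(3), 'cap',onz(c,[(180+635/4.7,160+290/4.7)],.026))
c=load('side0')
f=lambda u,v:(210+u/4.7,165+v/4.7)
T=onz(c,[f(250,32),f(722,213),f(733,202),f(268,22)],.025);print(T.round(3)); print('pin',onz(c,[f(634,214)],.034),'cap',onz(c,[f(238,66)],.026))
E
```

```text
scene0 [0.5443 0.0109 0.0844 0.1123] 0.319
side0 [0.5417 0.0123 0.0843 0.1137] 0.315
[[ 0.721 -0.176  0.025]
 [ 0.662  0.198  0.025]
 [ 0.682  0.201  0.025]
 [ 0.738 -0.173  0.025]]
pin [[ 0.668 -0.153  0.034]] cap [[0.62365089 0.16213043 0.026     ]]
[[ 0.658  0.195  0.025]
 [ 0.719 -0.179  0.025]
 [ 0.734 -0.175  0.025]
 [ 0.678  0.199  0.025]]
pin [[ 0.66688479 -0.15416886  0.034     ]] cap [[0.61784235 0.15817328 0.026     ]]
```

carry_out:
  series:
    - [[0.05,-0.06,0],[0,0,0.06],0.6]
    - [[0.388,-0.884,-0.1],[0,0,0.745],0.6]
    - [[0.388,-0.884,-0.1],[0,0,0.745],0.6]
    - [[0.388,-0.884,-0.1],[0,0,0.745],0.6]
    - [[0.388,-0.884,-0.1],[0,0,0.745],0.6]
    - [[0.388,-0.884,-0.1],[0,0,0.745],0.6]
    - [[0.388,-0.884,-0.1],[0,0,0.745],0.6]
    - [[0.388,-0.884,-0.1],[0,0,0.745],0.6]
    - [[0.388,-0.884,-0.1],[0,0,0.745],0.6]
    - [[0.388,-0.884,-0.1],[0,0,0.745],0.6]
    - [[0.388,-0.884,-0.1],[0,0,0.745],0.6]
    - [[0.388,-0.884,-0.1],[0,0,0.745],0.6]

```text
t: 1.35
ee_pos: [0.4208, 0.1053, 0.1613]
orientation: [[-0.95, -0.311, 0.001], [-0.311, 0.95, -0.001], [-0.001, -0.001, -1.0]]
wrist_force: [1.2, -0.3, -0.0]
width: 0.0706
```

carry_out:
  series:
    - [[0.065,-0.157,-0.02],[0,0,0],0.6]
    - [[0.065,-0.157,-0.02],[0,0,0],0.6]
    - [[0.065,-0.157,-0.02],[0,0,0],0.6]
    - [[0.065,-0.157,-0.02],[0,0,0],0.6]
    - [[0.065,-0.157,-0.02],[0,0,0],0.6]
    - [[0.065,-0.157,-0.02],[0,0,0],0.6]

```text
t: 1.95
ee_pos: [0.4691, -0.0112, 0.1462]
orientation: [[-0.95, -0.313, 0.001], [-0.313, 0.95, -0.0], [-0.0, -0.001, -1.0]]
wrist_force: [-0.1, 0.3, 0.3]
width: 0.0701
```

```bash
cat >> h.py <<'E'
def wcap(f):
    s=arm.get_state(); c=arm.capture('wrist'); T=np.eye(4);T[:3,:3]=s['orientation'];T[:3,3]=s['ee_pos']
    M=np.linalg.inv(T@c['tool_from_camera']); c['R']=M[:3,:3];c['t']=M[:3,3]
    cv2.imwrite(f'pics/{f}.png',cv2.cvtColor(c['image'],cv2.COLOR_RGB2BGR)); np.savez(f'pics/{f}.npz',**c); return c
E
python3 - <<'E'
from h import *
s=arm.get_state();print(s['ee_pos'],np.round(s['q'],2))
c=wcap('w1')
P=onz(c,violet(c),.013); print(rect(P))
E
```

```text
[ 0.46913297 -0.01115387  0.14624834] [-0.35  0.24  0.28  2.12 -0.09  0.79  1.88]
(array([0.53244885, 0.00907511, 0.06020173, 0.11153915]), np.float64(0.3171934047889067))
```

View pics/w1.png

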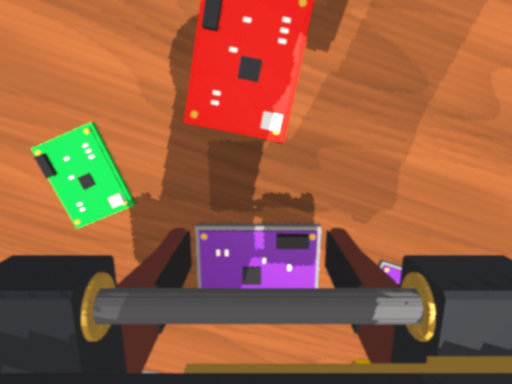

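The wrist view shows the violet board directly below and its robot-side edge at (197–320, 228). It agrees with the fit, and the landing spot behind the board is clear, with the red board starting at row 140. I'll descend there.

carry_out:
  series:
    - [[0,0,-0.06],[0,0,0],0.6]
    - [[0,0,-0.11],[0,0,0],0.6]
    - [[0,0,-0.15],[0,0,0],0.6]
    - [[0,0,-0.17],[0,0,0],0.6]
    - [[0,0,-0.18],[0,0,0],0.6]
    - [[0,0,-0.187],[0,0,0],0.6]
    - [[0,0,-0.187],[0,0,0],0.6]
    - [[0,0,-0.187],[0,0,0],0.6]

```text
t: 2.8
ee_pos: [0.4698, -0.0107, 0.0068]
orientation: [[-0.949, -0.314, 0.002], [-0.314, 0.949, -0.0], [-0.002, -0.001, -1.0]]
wrist_force: [-0.9, 0.6, 0.6]
width: 0.07
```

carry_out:
  series:
    - [[0.012,0.004,-0.003],[0,0,0],0.6]
    - [[0.022,0.007,-0.003],[0,0,0],0.6]
    - [[0.028,0.009,-0.003],[0,0,0],0.6]
    - [[0.036,0.011,-0.003],[0,0,-0.014],0.6]
    - [[0.044,0.013,-0.003],[0,0,-0.028],0.6]
    - [[0.052,0.016,-0.003],[0,0,-0.042],0.6]
    - [[0.06,0.018,-0.003],[0,0,-0.056],0.6]
    - [[0.068,0.02,-0.003],[0,0,-0.07],0.6]
    - [[0.076,0.022,-0.003],[0,0,-0.085],0.6]
    - [[0.084,0.024,-0.003],[0,0,-0.1],0.6]
    - [[0.092,0.026,-0.003],[0,0,-0.114],0.6]
    - [[0.092,0.026,-0.003],[0,0,-0.114],0.6]

```text
t: 4.0
ee_pos: [0.5401, 0.0092, 0.0047]
orientation: [[-0.974, -0.228, 0.004], [-0.228, 0.974, -0.0], [-0.003, -0.001, -1.0]]
wrist_force: [-0.2, -0.1, -0.4]
width: 0.0701
```

```bash
cat >> h.py <<'E'
F0=np.array([.690,.0095]);FY=.159
def fen(p):
    d=np.array(p)[:2]-F0; c,s=np.cos(FY),np.sin(FY); return np.array([c*d[0]+s*d[1],-s*d[0]+c*d[1]])
def look(tag):
    s=arm.get_state(); y=np.array(s['orientation'])[:2,1]
    print('tcp',np.round(s['ee_pos'],4),'fence',fen(s['ee_pos']).round(4),'yaw',round(np.arctan2(-y[0],y[1]),3),'F',np.round(s['wrist_force'],1),'t',s['t'])
    for n in('scene','side'):
        c=cap(n,n+tag); r,a=rect(onz(c,violet(c),.013)); print(n,r.round(4),'fence',fen(r).round(4),'dyaw',round(a-FY,3))
E
python3 -c "
from h import *
look('1')"
```

```text
tcp [0.5401 0.0092 0.0047] fence [-0.1481  0.0234] yaw 0.23 F [-0.2 -0.1 -0.4] t 4.0
scene [0.5962 0.02   0.0846 0.1129] fence [-0.091   0.0252] dyaw 0.066
side [0.5219 0.16   0.0553 0.0777] fence [-0.1421  0.1752] dyaw -0.166
```

View pics/scene1.png

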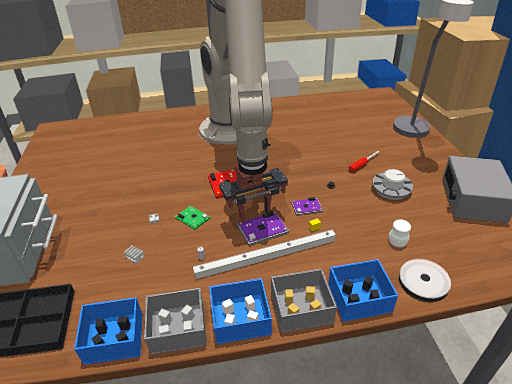

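The board is following the fingers, with its centre near (263,229). I'll push on to about 10 mm short of the fence.

carry_out:
  series:
    - [[0.008,0.001,0],[0,0,-0.015],0.6]
    - [[0.016,0.003,0],[0,0,-0.03],0.6]
    - [[0.024,0.004,0],[0,0,-0.045],0.6]
    - [[0.032,0.005,0],[0,0,-0.06],0.6]
    - [[0.04,0.006,0],[0,0,-0.075],0.6]
    - [[0.047,0.008,0],[0,0,-0.09],0.6]
    - [[0.047,0.008,0],[0,0,-0.09],0.6]
    - [[0.047,0.008,0],[0,0,-0.09],0.6]
    - [[0.02,0.003,0],[0,0,-0.09],0.6]
    - [[0.02,0.003,0.07],[0,0,-0.09],0.6]
    - [[0.02,0.003,0.12],[0,0,-0.09],0.6]
    - [[0.02,0.003,0.14],[0,0,-0.09],0.6]

```text
t: 5.3
ee_pos: [0.5558, 0.0108, 0.1133]
orientation: [[-0.987, -0.158, 0.008], [-0.158, 0.987, 0.0], [-0.008, -0.001, -1.0]]
wrist_force: [0.8, 0.3, -0.4]
width: 0.0703
```

```bash
python3 -c "
from h import *
look('2')"
```

```text
tcp [0.5558 0.0108 0.1133] fence [-0.1323  0.0226] yaw 0.159 F [ 0.8  0.3 -0.4] t 5.3
scene [0.6316 0.0223 0.0837 0.1133] fence [-0.0556  0.0219] dyaw -0.003
side [0.6296 0.0241 0.0855 0.1146] fence [-0.0573  0.0239] dyaw -0.006
```

View pics/scene2.png

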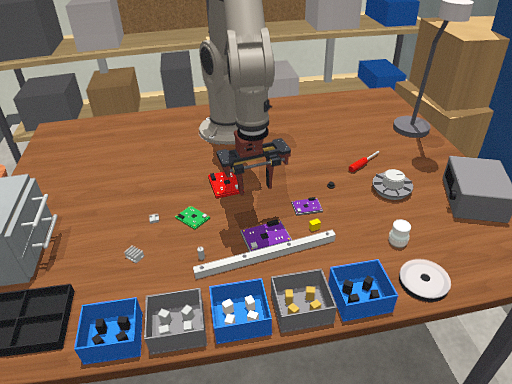

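The board is now parallel to the fence, about 11 mm from it and about 115 mm from its final position along it. Next I'll turn the jaws 90° so both fingers push its +y short end.

carry_out:
  series:
    - [[0.02,0.04,0],[0,0,-0.19],0.3]
    - [[0.04,0.08,0],[0,0,-0.38],0]
    - [[0.06,0.1,0],[0,0,-0.57],0]
    - [[0.082,0.129,0],[0,0,-0.76],0]
    - [[0.082,0.129,0],[0,0,-0.95],0]
    - [[0.082,0.129,0],[0,0,-1],0]
    - [[0.082,0.129,0],[0,0,-1],0]

```text
t: 6.1
ee_pos: [0.6162, 0.1079, 0.1102]
orientation: [[-0.81, 0.586, 0.003], [0.586, 0.81, -0.006], [-0.006, -0.003, -1.0]]
wrist_force: [0.4, 0.7, -0.1]
width: 0.0438
```

carry_out:
  series:
    - [[0,0,0],[0,0,-0.19],0]
    - [[0,0,0],[0,0,-0.38],0]
    - [[0,0,0],[0,0,-0.57],0]
    - [[0,0,0],[0,0,-0.76],0]
    - [[0,0,0],[0,0,-0.95],0]
    - [[0,0,0],[0,0,-1],0]
    - [[0,0,0],[0,0,-1],0]

```text
t: 6.8
ee_pos: [0.6155, 0.1076, 0.1091]
orientation: [[-0.16, 0.987, -0.004], [0.987, 0.16, -0.008], [-0.007, -0.005, -1.0]]
wrist_force: [-0.3, 0.7, 1.0]
width: 0.0439
```

```bash
python3 -c "
from h import *
look('3')
print(np.round(arm.get_state()['q'],2),np.round(arm.get_state()['orientation'],3).tolist(), arm.get_state()['width'])
c=load('scene3');cv2.imwrite('pics/c3.png',cv2.resize(cv2.cvtColor(c['image'],cv2.COLOR_RGB2BGR)[130:290,180:380],None,fx=3.7,fy=3.7))"
```

```text
tcp [0.6155 0.1076 0.1091] fence [-0.058   0.1086] yaw -1.411 F [-0.3  0.7  1. ] t 6.8
scene [0.6317 0.0225 0.0839 0.1129] fence [-0.0555  0.022 ] dyaw -0.007
side [0.6296 0.0234 0.0856 0.1127] fence [-0.0575  0.0233] dyaw 0.005
[-0.78  0.62  0.71  1.81 -0.5   0.9   0.32] [[-0.161, 0.987, -0.003], [0.987, 0.161, -0.007], [-0.007, -0.004, -1.0]] 0.04405364671434008
```

View pics/c3.png

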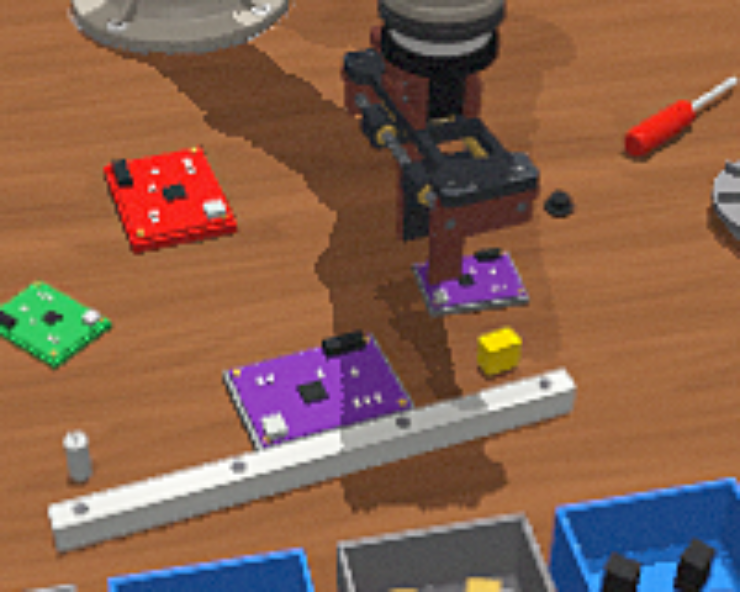

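carry_out:
  series:
    - [[0,0,-0.05],[0,0,0],0]
    - [[0,0,-0.1],[0,0,0],0]
    - [[0,0,-0.125],[0,0,0],0]
    - [[0,0,-0.139],[0,0,0],0]
    - [[0,0,-0.139],[0,0,0],0]
    - [[0,0,-0.139],[0,0,0],0]

```text
t: 7.5
ee_pos: [0.6167, 0.1074, 0.0063]
orientation: [[-0.16, 0.987, -0.002], [0.987, 0.16, -0.007], [-0.007, -0.003, -1.0]]
wrist_force: [-0.7, -0.1, 0.3]
width: 0.0443
```

carry_out:
  series:
    - [[0.002,-0.01,-0.002],[0,0,0],0]
    - [[0.003,-0.018,-0.002],[0,0,0],0]
    - [[0.004,-0.026,-0.002],[0,0,0],0]
    - [[0.0055,-0.034,-0.002],[0,0,0],0]
    - [[0.0067,-0.042,-0.002],[0,0,0],0]
    - [[0.008,-0.05,-0.002],[0,0,0],0]
    - [[0.0093,-0.058,-0.002],[0,0,0],0]
    - [[0.0106,-0.066,-0.002],[0,0,0],0]
    - [[0.012,-0.074,-0.002],[0,0,0],0]
    - [[0.013,-0.082,-0.002],[0,0,0],0]
    - [[0.0144,-0.09,-0.002],[0,0,0],0]
    - [[0.0144,-0.09,-0.002],[0,0,0],0]

```text
t: 8.7
ee_pos: [0.6276, 0.0382, 0.0049]
orientation: [[-0.159, 0.987, -0.001], [0.987, 0.159, -0.008], [-0.008, -0.003, -1.0]]
wrist_force: [0.5, 0.3, 0.3]
width: 0.0441
```

```bash
python3 -c "
from h import *
look('4')"
```

```text
tcp [0.6276 0.0382 0.0049] fence [-0.0571  0.0382] yaw -1.411 F [0.5 0.3 0.3] t 8.7
scene [ 0.6403 -0.0346  0.0839  0.1134] fence [-0.0561 -0.0357] dyaw -0.009
side [ 0.6383 -0.0329  0.0858  0.115 ] fence [-0.0578 -0.0337] dyaw -0.0
```

carry_out:
  series:
    - [[0.0013,-0.008,0],[0,0,0],0]
    - [[0.0026,-0.016,0],[0,0,0],0]
    - [[0.0038,-0.024,0],[0,0,0],0]
    - [[0.005,-0.032,0],[0,0,0],0]
    - [[0.0064,-0.04,0],[0,0,0],0]
    - [[0.0077,-0.048,0],[0,0,0],0]
    - [[0.009,-0.056,0],[0,0,0],0]
    - [[0.01,-0.062,0],[0,0,0],0]
    - [[0.0109,-0.068,0],[0,0,0],0]
    - [[0.0109,-0.068,0],[0,0,0],0]

```text
t: 9.8
ee_pos: [0.6358, -0.0125, 0.0049]
orientation: [[-0.159, 0.987, -0.001], [0.987, 0.159, -0.008], [-0.008, -0.003, -1.0]]
wrist_force: [-0.4, -0.8, -0.1]
width: 0.0444
```

```bash
python3 -c "
from h import *
look('5')"
```

```text
tcp [ 0.6358 -0.0125  0.0049] fence [-0.057  -0.0132] yaw -1.411 F [-0.4 -0.8 -0.1] t 9.8
scene [ 0.6479 -0.085   0.084   0.1129] fence [-0.0565 -0.0866] dyaw -0.007
side [ 0.6458 -0.0842  0.0864  0.1139] fence [-0.0584 -0.0855] dyaw 0.007
```

carry_out:
  series:
    - [[0.0003,-0.002,0],[0,0,0],0]
    - [[0.0006,-0.004,0],[0,0,0],0]
    - [[0.001,-0.006,0],[0,0,0],0]
    - [[0.001,-0.006,0],[0,0,0],0]

```text
t: 10.3
ee_pos: [0.6365, -0.0164, 0.0048]
orientation: [[-0.16, 0.987, -0.001], [0.987, 0.16, -0.008], [-0.007, -0.003, -1.0]]
wrist_force: [-0.4, 0.1, -0.6]
width: 0.0439
```

carry_out:
  series:
    - [[0.0002,-0.001,0],[0,0,0],0]
    - [[0.0003,-0.002,0],[0,0,0],0]
    - [[0.0003,-0.002,0],[0,0,0],0]

```text
t: 10.6
ee_pos: [0.6366, -0.017, 0.0048]
orientation: [[-0.16, 0.987, -0.002], [0.987, 0.16, -0.006], [-0.006, -0.003, -1.0]]
wrist_force: [-0.9, 2.2, 1.1]
width: 0.0441
```

carry_out:
  series:
    - [[0.0003,-0.002,0],[0,0,0],0]
    - [[0.0003,-0.002,0],[0,0,0],0]
    - [[0.0003,-0.002,0],[0,0,0],0]

```text
t: 10.9
ee_pos: [0.6366, -0.0171, 0.0048]
orientation: [[-0.161, 0.987, -0.003], [0.987, 0.161, -0.005], [-0.004, -0.003, -1.0]]
wrist_force: [-1.7, 4.4, 1.8]
width: 0.0439
```

```bash
python3 -c "
from h import *
look('6')"
```

```text
tcp [ 0.6366 -0.0171  0.0048] fence [-0.0569 -0.0178] yaw -1.409 F [-1.7  4.4  1.8] t 10.9
scene [ 0.6486 -0.0892  0.084   0.1129] fence [-0.0565 -0.0909] dyaw -0.007
side [ 0.6466 -0.0876  0.0861  0.1145] fence [-0.0582 -0.089 ] dyaw 0.0
```

The board has met the pin: the force rose to about 4.4 N with no further motion. I'll back off, lift and turn the jaws back. Before that I'll check clearance to the green board.

carry_out:
  series:
    - [[-0.003,0.018,0],[0,0,0],0]
    - [[-0.003,0.018,0.002],[0,0,0],0]
    - [[-0.003,0.018,0.06],[0,0,0],0]
    - [[-0.003,0.018,0.12],[0,0,0.1],0]
    - [[-0.003,0.018,0.14],[0,0,0.29],0]
    - [[-0.02,0,0.14],[0,0,0.48],0.3]
    - [[-0.04,-0.04,0.14],[0,0,0.67],0.6]
    - [[-0.06,-0.08,0.14],[0,0,0.86],0.6]
    - [[-0.077,-0.111,0.14],[0,0,1],0.6]
    - [[-0.077,-0.111,0.14],[0,0,1],0.6]

```text
t: 12.0
ee_pos: [0.5766, -0.1057, 0.1104]
orientation: [[-0.809, 0.588, 0.001], [0.588, 0.809, -0.007], [-0.005, -0.005, -1.0]]
wrist_force: [-0.4, -0.5, 0.4]
width: 0.0699
```

carry_out:
  series:
    - [[0,0,0],[0,0,0.19],0.6]
    - [[0,0,0],[0,0,0.38],0.6]
    - [[0,0,0],[0,0,0.57],0.6]
    - [[0,0,0],[0,0,0.76],0.6]
    - [[0,0,0],[0,0,0.95],0.6]
    - [[0,0,0],[0,0,0.995],0.6]
    - [[0,0,0],[0,0,0.995],0.6]

```text
t: 12.7
ee_pos: [0.577, -0.1054, 0.1104]
orientation: [[-0.988, -0.152, 0.007], [-0.152, 0.988, -0.004], [-0.006, -0.005, -1.0]]
wrist_force: [-0.1, -0.0, 0.3]
width: 0.0705
```

```bash
python3 -c "
from h import *
look('7')
c=load('scene0')
print([fen(p).round(3) for p in onz(c,[(209.8,217.4),(194.9,229)],.01)])
c=wcap('w7')"
```

```text
tcp [ 0.577  -0.1054  0.1104] fence [-0.1298 -0.0956] yaw 0.153 F [-0.1 -0.   0.3] t 12.7
scene [ 0.6486 -0.0891  0.0842  0.1128] fence [-0.0565 -0.0908] dyaw -0.005
side [ 0.6467 -0.0879  0.0861  0.115 ] fence [-0.0582 -0.0893] dyaw 0.0
[array([-0.181, -0.102]), array([-0.149, -0.153])]
```

View pics/w7.png

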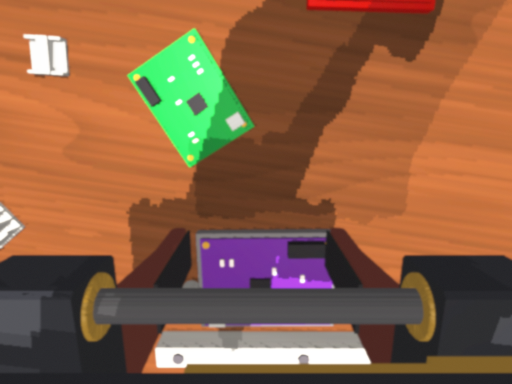

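View pics/scene7.png

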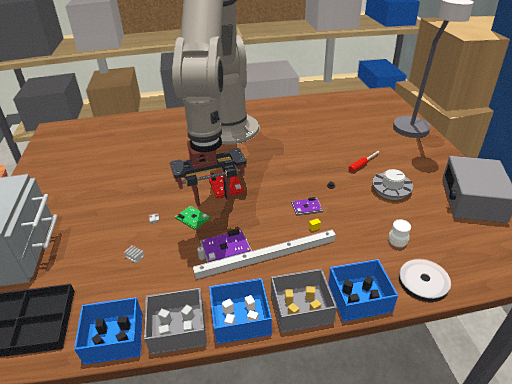

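carry_out:
  series:
    - [[0.002,0.011,-0.02],[0,0,0.008],0.6]
    - [[0.002,0.011,-0.07],[0,0,0.008],0.6]
    - [[0.002,0.011,-0.11],[0,0,0.008],0.6]
    - [[0.002,0.011,-0.13],[0,0,0.008],0.6]
    - [[0.002,0.011,-0.14],[0,0,0.008],0.6]
    - [[0.002,0.011,-0.141],[0,0,0.008],0.6]
    - [[0.002,0.011,-0.141],[0,0,0.008],0.6]

```text
t: 13.55
ee_pos: [0.579, -0.0973, 0.0053]
orientation: [[-0.987, -0.157, 0.007], [-0.158, 0.988, -0.005], [-0.007, -0.006, -1.0]]
wrist_force: [-0.3, -0.2, 0.0]
width: 0.0704
```

carry_out:
  series:
    - [[0.006,0.001,0],[0,0,0],0.6]
    - [[0.011,0.002,0],[0,0,0],0.6]
    - [[0.016,0.0026,0],[0,0,0],0.6]
    - [[0.021,0.0034,0],[0,0,0],0.6]
    - [[0.025,0.004,0],[0,0,0],0.6]
    - [[0.029,0.0046,0],[0,0,0],0.6]
    - [[0.029,0.0046,0],[0,0,0],0.6]

```text
t: 14.25
ee_pos: [0.6013, -0.0938, 0.0053]
orientation: [[-0.987, -0.158, 0.008], [-0.158, 0.987, -0.005], [-0.007, -0.006, -1.0]]
wrist_force: [0.3, 0.0, 0.1]
width: 0.0705
```

carry_out:
  series:
    - [[0.002,0.0003,0],[0,0,0],0.6]
    - [[0.004,0.0006,0],[0,0,0],0.6]
    - [[0.004,0.0006,0],[0,0,0],0.6]

```text
t: 14.55
ee_pos: [0.6031, -0.0935, 0.005]
orientation: [[-0.988, -0.157, 0.006], [-0.157, 0.988, -0.005], [-0.005, -0.005, -1.0]]
wrist_force: [-4.2, 0.1, 2.4]
width: 0.0704
```

Force has appeared against the fence. One more small press, then I'll look.

carry_out:
  series:
    - [[0.003,0.0005,0],[0,0,0],0.6]
    - [[0.003,0.0005,0],[0,0,0],0.6]
    - [[0.003,0.0005,0],[0,0,0],0.6]

```text
t: 14.85
ee_pos: [0.6032, -0.0935, 0.0046]
orientation: [[-0.988, -0.157, 0.002], [-0.157, 0.988, -0.004], [-0.001, -0.005, -1.0]]
wrist_force: [-7.0, -1.2, 5.4]
width: 0.0705
```

carry_out:
  series:
    - [[-0.02,-0.003,0],[0,0,0],0.6]
    - [[-0.02,-0.003,0],[0,0,0],0.6]
    - [[-0.02,-0.003,0.05],[0,0,0],0.6]
    - [[-0.02,-0.003,0.11],[0,0,0],0.6]
    - [[-0.02,-0.003,0.17],[0,0,0],0.6]
    - [[-0.08,0.0,0.2],[0,0,0],0.6]
    - [[-0.14,0,0.2],[0,0,0],0.6]
    - [[-0.14,0,0.2],[0,0,0],0.6]

```text
t: 15.65
ee_pos: [0.4929, -0.0938, 0.1546]
orientation: [[-0.988, -0.155, -0.002], [-0.155, 0.988, -0.003], [0.002, -0.003, -1.0]]
wrist_force: [0.0, -0.1, 0.7]
width: 0.0705
```

```bash
python3 -c "
from h import *
look('8')
i=[]
for n,r in(('scene8',(170,220,90,190)),('side8',(175,240,240,400))):
    c=load(n);im=cv2.cvtColor(c['image'],cv2.COLOR_RGB2BGR)
    cv2.imwrite('pics/z'+n+'.png',cv2.resize(im[200:290,170:300] if n=='scene8' else im[165:240,240:380],None,fx=5.5,fy=5.5,interpolation=cv2.INTER_CUBIC))
"
```

```text
tcp [ 0.4929 -0.0938  0.1546] fence [-0.211  -0.0708] yaw 0.155 F [ 0.  -0.1  0.7] t 15.65
scene [ 0.6541 -0.0879  0.0766  0.1124] fence [-0.0508 -0.0905] dyaw -0.014
side [ 0.6572 -0.0858  0.0858  0.1149] fence [-0.0475 -0.0889] dyaw -0.01
```

View pics/zscene8.png

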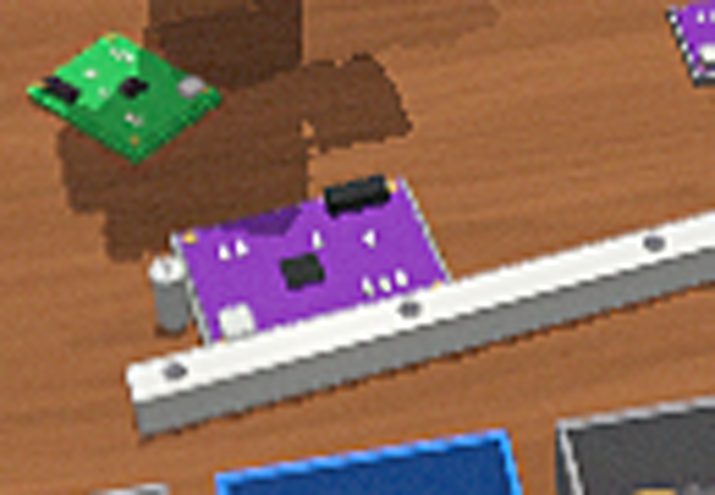

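View pics/zside8.png

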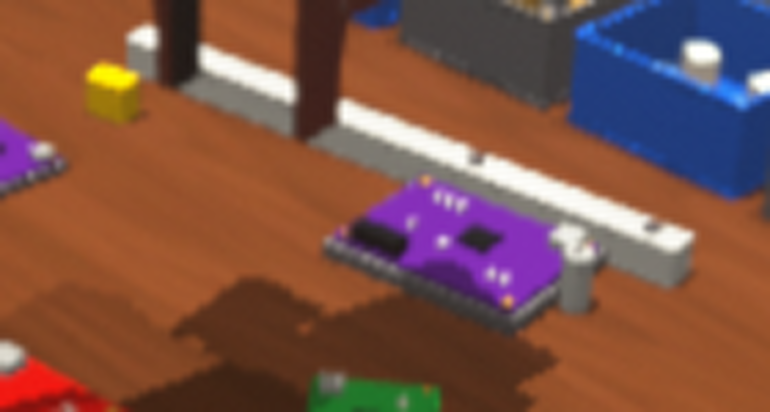

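The pictures show the board against the fence and its short end beside the pin. I'll check both gaps from above with the wrist camera.

carry_out:
  series:
    - [[0,0,0.07],[0,0,0],0.6]
    - [[0.06,0.018,0.07],[0,0,0],0.6]
    - [[0.12,0.018,0.07],[0,0,0],0.6]
    - [[0.18,0.018,0.07],[0,0,0],0.6]
    - [[0.24,0.018,0.07],[0,0,0],0.6]
    - [[0.27,0.018,0.07],[0,0,0],0.6]
    - [[0.29,0.018,0.07],[0,0,0],0.6]
    - [[0.29,0.018,0.07],[0,0,0],0.6]
    - [[0.29,0.018,0.07],[0,0,0],0.6]

```text
t: 16.65
ee_pos: [0.7168, -0.0795, 0.2071]
orientation: [[-0.988, -0.157, 0.003], [-0.157, 0.988, -0.004], [-0.003, -0.005, -1.0]]
wrist_force: [-0.6, -0.6, -0.0]
width: 0.07
```

```bash
python3 -c "
from h import *
c=wcap('w9'); r,a=rect(onz(c,violet(c),.013)); print(r,fen(r),a-FY,arm.get_state()['ee_pos'])
"
```

```text
[ 0.65838843 -0.08570836  0.08151333  0.11153428] [-0.04628725 -0.08900232] -0.001914142181462325 [ 0.71627552 -0.07974471  0.20742229]
```

View pics/w9.png

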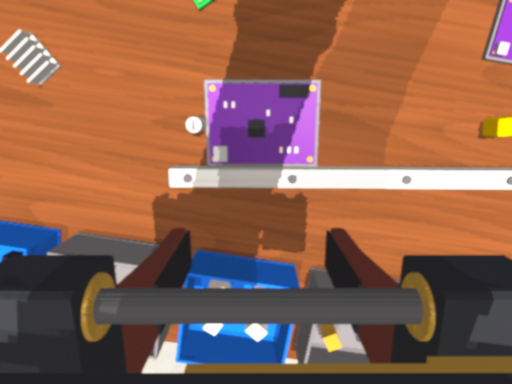

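```bash
python3 -c "
from h import *
c=load('w9'); im=cv2.cvtColor(c['image'],cv2.COLOR_RGB2BGR)
cv2.imwrite('pics/w9c.png',cv2.resize(im[70:196,160:330],None,fx=4.7,fy=4.7,interpolation=cv2.INTER_CUBIC))
"
```

```text
(no output)
```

View pics/w9c.png

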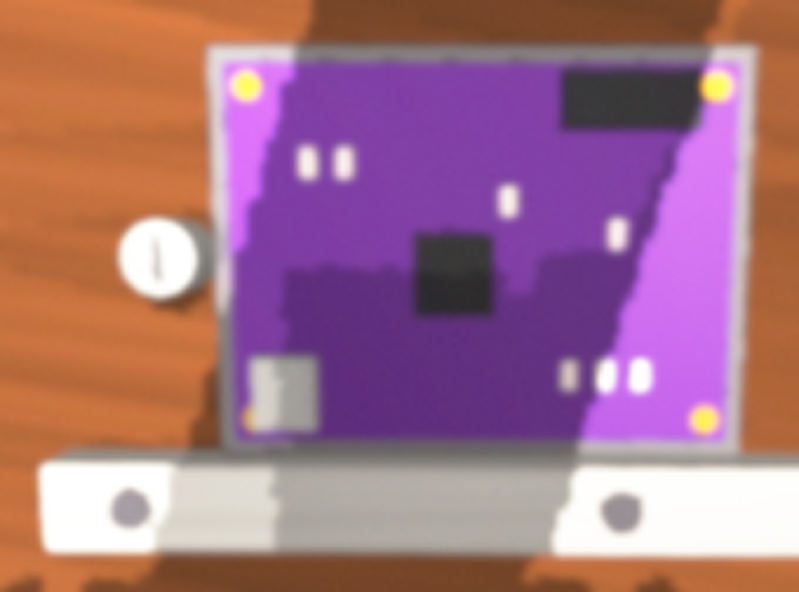

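```bash
python3 -c "
from h import *
c=load('w9'); f=lambda u,v:(160+(u+.5)/4.7-.5,70+(v+.5)/4.7-.5)
pin=onz(c,[f(158,259)],.034)[0]
C=onz(c,[f(208,47),f(756,47),f(737,452),f(224,450)],.010)
fe=onz(c,[f(42,464),f(795,470)],.025)
ctr=C.mean(0);print('pin',pin,'centre',ctr,'dist',np.hypot(*(ctr-pin)[:2]))
d=(fe[1]-fe[0])[:2];d/=np.hypot(*d);n=np.array([-d[1],d[0]])
print('corner dist to fence face',[(p[:2]-fe[0][:2])@n for p in C])
print('lens',[np.hypot(*(C[i]-C[(i+1)%4])[:2]) for i in range(4)])
X=onz(c,[f(208,47),f(224,450)],.010);e=X[1]-X[0]; 
print('pin to short edge minus radius', abs(np.cross(e[:2],(pin-X[0])[:2]))/np.hypot(*e[:2])-.008)
" 2>/dev/null
```

```text
pin [ 0.66899304 -0.15258049  0.034     ] centre [ 0.65821337 -0.08555008  0.01      ] dist 0.06789165369840608
corner dist to fence face [np.float64(0.08930478969274978), np.float64(0.09012908590006814), np.float64(0.0017289648000172015), np.float64(0.0012455833052295432)]
lens [np.float64(0.11906298352019867), np.float64(0.08840099173052524), np.float64(0.11864050444436285), np.float64(0.0880629588039365)]
pin to short edge minus radius 0.00046621482797338555
```

The wrist view shows the pin at (194,125) touching the board's short end. The board centre is 67.9 mm from the pin, its long side is within about 1.7 mm of the fence, and it is about 0.01 rad or less out of line. The gripper is clear, so I'm handing the job in.

```bash
python3 -c "
from h import *
print(arm.finish_job())"
```

```text
the job is handed in; nothing more can be done
None
```

I pushed the larger violet board to the fence and against the stop pin, then handed the job in at about 16.7 s with the gripper clear, about 0.2 m up. No verdict came back.

**Moves:** Both fingers pushed the board's long side to about 10 mm short of the fence, lining it up on the way. They then pushed the opposite short end until the board met the pin (about 4 N), and finally pressed it against the fence (about 7 N).

**Last checks, wrist camera from above:**
- **Pin:** the board's centre is 67.9 mm from the pin's centre, an end gap of about 0.5 mm.
- **Fence:** the long side's corners are 1.2 and 1.7 mm from the face.
- **Alignment:** the board is about 0.01 rad or less out of line.

**Disagreements:** The other two cameras disagreed with each other on the board's distance from the fence face. The scene camera gave 50.8 mm for the board's centre, but the fence partly hid the board from it. The side camera gave 47.5 mm, and the nominal seated value is 45 mm. I relied on the wrist view and the contact force.

I did not re-measure the other parts and the carousel; the fingers were never brought down near them.

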